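Close the icing-sugar shaker and uncover its sieve

ROBOT

A 6-joint arm with a two-finger parallel gripper is mounted at the origin on a cart in front of the work surface, level with it; the furniture and walls round the work are solid. World frame = base frame: x ahead of the robot, y to its left, z up, the work surface at z = 0. Lengths are in m, angles in rad, forces in N, time in s.
With the tool pointing down it reaches from about 0.35 to 0.85 m from the base axis. Payload 8.1 kg.
Tool frame: the origin (TCP) lies midway between the tips of the shut fingers; the grasp point (between the pads) lies 19 mm behind it (ctrl.tcp_to_grasp is the distance from the TCP to the grasp point, in m); z points along the fingers, y is the line along which they close (so a half turn about z gives the same grasp; the last joint's range is limited). The gripper opens to 85 mm and grips with 20 to 120 N. Pads are 22 mm wide; open, the fingers measure 114 mm over their backs; the gripper's body (76 mm by 85 mm) begins 54 mm behind the grasp point. The pads swing forward as they close: fully open they stand 13 mm farther back than shut.
Start: joints at [-1.333, 0.13, 1.488, -0, 1.523, -0.085], TCP at [0.19, -0.569, 0.231] pointing down, gripper open.
Joint ranges: [-2.96, 2.96], [-0.89, 2.26], [0.02, 2.5], [-1.34, 4.48], [0, 2.73], [-2.66, 2.66]. Speed limits (rad/s): [2.39, 2.39, 2.79, 3.14, 3.14, 3.14].

INTERFACE

Orientations are given as a 3x3 rotation matrix whose columns are the frame's x, y, z axes.
In Python, from bench import ctrl gives the robot as it stands.
- The arm moves only by the tool send_rows, never from a script. Its argument "deltas" is a list of rows, each an object with "slide": the shift along the tool's x, y, z in cm, a list of three; "yaw": the turn about the tool's z in degrees. A call has 1 to 8 rows; each row shifts and turns the commanded pose from where the row before left it, along the tool's axes as they then stand; what a row does not reach is not made up. A row lasts 1/8 s, in which the tool goes at most 62.5 mm and 10.7 degrees, less where a joint would pass 70% of its speed; a pose out of reach is approached as far as the arm can. A call with a gripper value outside its range is refused whole. "gripper" is the closure in counts, from 0 (fully open) to 255 (shut), set as the call begins (left out, the last holds). The fingers move at their own pace and stop on an object; "newtons" is the grip in N (left out, the last holds). Time passes only in rows, so rows that do not move let the fingers close. It gives the time, the measured TCP pose, the force, the opening and the grip force at its end, in the units of the state.
- ctrl.read_state(): the state, without advancing time (a new reading comes with each control period).
- ctrl.camera(name): name is "scene" or "top" or "wrist"; returns the picture (400x640x3 uint8, red, green, blue); there is no depth.
- ctrl.get_calibration(name): a dict with "intrinsics" (3x3 intrinsics, pixels), "D" ([k1, k2, p1, p2, k3] as OpenCV has them; the pictures are not rectified), "R" (3x3) and "t" (3): a world point X has camera coordinates R X + t. Camera axes: x right, y down, z forward; pixel columns grow to the right and rows downward; lengths in m; the calibration is good to about 2 mm. A picture is of the moment at which its call begins: read the wrist's pose just before it. get_calibration takes no time and is no camera call; for the wrist camera it gives the pose at the moment of the call.
- ctrl.hand_in(): hands the job in; it is judged then, once.
The state is a dict: "t": time; "joint_pos": joint angles; "qd": joint speeds; "joint_torque": joint torques, N m; "ee_pos": TCP position; "orientation": TCP orientation; "force": force on the tool from outside, world axes, zero at the start; "ft_torque": the same for the moment, N m; "opening": finger opening in m; "grasp_force": force on a finger pad.
Only numpy, scipy, OpenCV 4.12 (cv2) and the standard library are available. Lean on these libraries where they do the work, as an engineer would, in place of code of your own. Each camera call takes 0.05 s, during which the arm holds its last target. There are 200 camera calls.

TASK

The icing-sugar shaker stands open next to its sieve top: take the top by its steel collar, green dust cap and all, set it down on the shaker can with its red ridges at the black dots and turn it clockwise (seen from above) until it locks with the ridges at the red bars. Then let go of the collar and lift the dust cap alone off it, and finish still holding the cap upright in the gripper about 10 cm above the sieve, ready to dust, the sieve top still locked on the standing can. Keep the can standing where it is, do not take the cap off before the top is locked, and leave the spice jar, tea carton and mixing bowl alone.

Things in the scene. Friction and masses are not known exactly. Their poses are not given: they have to be found in the camera images.
- shaker_can: Open steel shaker can, loose, upright, about 0.6 kg: body 80 mm across, 78 mm tall to a flat shoulder. Origin: centre of the underside, z up. Two red bars on shoulder and side at its +x and -x mark LOCKED; two black dots 60 degrees counterclockwise of the bars (seen from above), at +60 and +240 degrees from +x, mark OPEN.
- can_neck (a point): Centre of the mouth of the can's open neck, 96 mm above its underside. Neck 46 mm across; round it two flanges, 58 mm across, underside 89 mm and top 92.5 mm above the can's underside, with a sloped lead-in above. Each covers 110 degrees; the two 70 degree gaps between them are centred on the black dots.
- sieve_top: Sieve top (inner lid), loose, 0.13 kg, collar down on the worktop, dust cap on it. Steel collar 68 mm across, 24 mm tall, hollow below (63 mm inside, 20 mm deep); on it a 39 mm wide, 20 mm tall sieve under the cap. Origin: centre of the collar's lower edge, z up. Red ridges stand 2 mm out at +x and -x, a 17 mm wide lug inside each, 26 mm from the axis. Grip across the fluted sides, along y.
- collar_mid (a point): Middle of the sieve top's collar, on its axis, 12 mm above its lower edge; fingers reach it from above past the cap, 10 mm of room each side. The top goes on either way round: ridges at the black dots within 15 degrees, 2 mm off-centre, it drops till its edge rests on the shoulder. It then turns easily 60 degrees clockwise to the bars (stop 4 degrees beyond) and cannot lift off (1.5 mm play).
- dust_cap: Green plastic dust cap (outer lid), loose, 0.035 kg: round, 48 mm across, 30 mm tall, hollow, open below. It rests by its weight on the collar over the sieve, 2.5 mm of room all round, the sieve reaching 20 mm up into it. Origin: centre of its lower edge, z up, 24 mm above the sieve top's origin. Take it by its sides; it lifts straight off.
- red_spice_jar: Spice jar with a red cap, 42 mm in diameter, 108 mm tall, a bystander. Origin: centre of the underside.
- tea_carton: Red-brown tea carton, 102 x 53 x 60 mm, a bystander. Origin: centre of the underside, x along its length.
- mixing_bowl: White bowl, 156 mm in diameter, 75 mm tall, a bystander. Origin: centre of the underside.
There are look-alikes about, which are no part of the job. There is more than one size of the dust_cap; the one meant has the size given above.

How it is judged:
On the way, in this order (a step that is already met when the one before it is completed fails the run):
1. the sieve top, cap still on it, is down on the can's shoulder, not yet turned (z of sieve_top in the frame of shaker_can between 0.075 and 0.081 m and horizontal distance between sieve_top and shaker_can below 0.005 m and angle between the x axis of sieve_top and the x axis of shaker_can, either way round above 0.6 rad and z of dust_cap in the frame of sieve_top below 0.03 m), for 0.1 s.
2. the sieve top, cap still on it, is turned to the locked position (z of sieve_top in the frame of shaker_can between 0.075 and 0.081 m and horizontal distance between sieve_top and shaker_can below 0.005 m and angle between the x axis of sieve_top and the x axis of shaker_can, either way round below 0.26 rad and z of dust_cap in the frame of sieve_top below 0.03 m), for 0.1 s.
At the end, for the whole second after the job is handed in: The sieve top sits on the can within 3 mm in height, 5 mm of centre and 15 degrees of the red bars; the can stands upright; the fingers touch neither and hold the cap still, within 20 degrees of upright, 60 to 195 mm above the collar and within 80 mm of the can's axis (z of sieve_top in the frame of shaker_can between 0.075 and 0.081 m and horizontal distance between sieve_top and shaker_can below 0.005 m and angle between the x axis of sieve_top and the x axis of shaker_can, either way round below 0.26 rad and angle between shaker_can's own z axis and vertical below 0.06 rad and height (world z) of shaker_can below 0.005 m and contact force between the fingers and sieve_top below 0.2 N and contact force between the fingers and shaker_can below 0.2 N and height (world z) of dust_cap between 0.162 and 0.3 m and angle between dust_cap's own z axis and vertical below 0.35 rad and contact force between the fingers and dust_cap above 1 N and horizontal distance between dust_cap and shaker_can below 0.08 m and linear speed of dust_cap below 0.03 m/s and linear speed of shaker_can below 0.02 m/s); the arm keeps its last pose, push and grip.
It fails at once if the dust cap comes off while the sieve top is not locked on the can (too early, or the sieve top comes up with it) (distance between dust_cap and sieve_top above 0.034 m and (z of sieve_top in the frame of shaker_can above 0.0825 m or horizontal distance between sieve_top and shaker_can above 0.008 m or angle between the x axis of sieve_top and the x axis of shaker_can, either way round above 0.35 rad)).
It fails at once if the can is moved more than 40 mm or tipped (distance of shaker_can from where it was at the start of the episode above 0.04 m or angle between shaker_can's own z axis and vertical above 0.25 rad).
It fails at once if a bystander is moved more than 15 mm (distance of any of red_spice_jar, tea_carton, mixing_bowl from where it was at the start of the episode above 0.015 m).
It also fails if it takes over 58 s, if anything falls off the work surface, if the arm or the gripper's body presses on something with over 40 N, if the wrist force passes 120 N, or if a joint passes its speed limit or range.

## Working session

There is one attempt and no reset: what is moved stays moved. The work goes in short steps, Python scripts to look and compute and a tool call to move; the robot and the scene stay as the last step left them, time stands still between calls to the robot, and variables do not carry over. Pictures are saved under pics/ and viewed, at most 10 in all, crops included, and the job is handed in when it is done.

Besides the shell and the picture viewer there is one more tool, called after "Request:" as name([rows], argument=value, ...), one row to a line, values as JSON. send_rows: Moves the arm, as the interface text tells. Its arguments: {"type":"object","properties":{"deltas":{"type":"array","items":{"type":"object","properties":{"slide":{"type":"array","items":{"type":"number"}},"yaw":{"type":"number"}}}},"gripper":{"type":"number"},"newtons":{"type":"number"}},"required":["deltas"]}

```bash
mkdir -p pics; python3 - <<'E'
from bench import ctrl
import cv2,numpy as np
s=ctrl.read_state();print(s['t'],s['ee_pos'],s['orientation'],s['opening'])
for n in ("scene","top"):
    im=ctrl.camera(n);cv2.imwrite(f"pics/{n}0.png",im[:,:,::-1])
    c=ctrl.get_calibration(n);print(n,c)
E
```

```text
0.0 [ 0.19023415 -0.56846255  0.23025771] [[ 9.48351976e-01  3.17219740e-01 -4.08441579e-04]
 [ 3.17219951e-01 -9.48350296e-01  1.79427455e-03]
 [ 1.81833613e-04 -1.83116963e-03 -9.99998307e-01]] 0.08525407471721183
scene {'intrinsics': array([[445.43080963,   0.        , 313.65871612],
       [  0.        , 445.43080963, 200.11885969],
       [  0.        ,   0.        ,   1.        ]]), 'D': array([-0.04432056,  0.        ,  0.        ,  0.        ,  0.        ]), 'R': array([[-0.53105412, -0.84724291,  0.01268766],
       [-0.61668219,  0.37618248, -0.6915127 ],
       [ 0.58110636, -0.37505492, -0.72225287]]), 't': array([0.34300363, 0.37289008, 0.65241128])}
top {'intrinsics': array([[496.27786201,   0.        , 315.05608313],
       [  0.        , 496.27786201, 202.80558056],
       [  0.        ,   0.        ,   1.        ]]), 'D': array([-0.15591396,  0.        ,  0.        ,  0.        ,  0.        ]), 'R': array([[ 0.0091751 , -0.99985774, -0.01415332],
       [-0.99601423, -0.00788219, -0.08884547],
       [ 0.08872127,  0.01491208, -0.99594486]]), 't': array([0.06963788, 0.55467757, 1.12786103])}
```

View pics/top0.png

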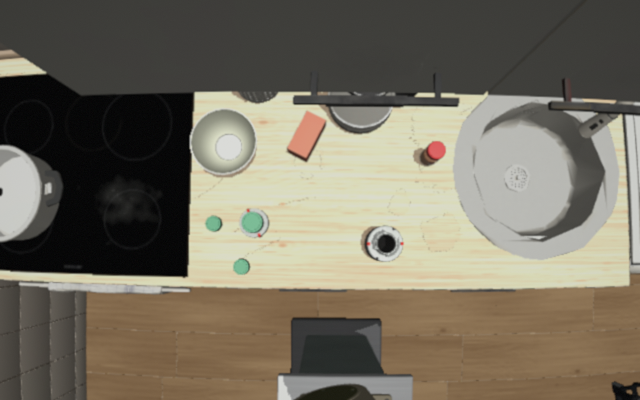

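View pics/scene0.png

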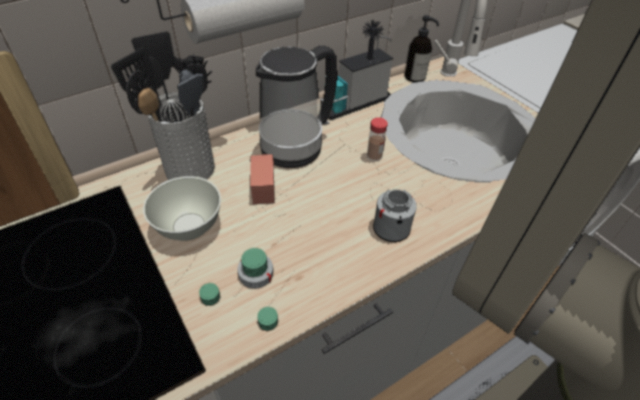

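The top view shows the sieve top with its cap at about (252,222), the can at (384,243), and loose green look-alike caps at (214,224) and (241,267). The bowl is at (224,142), the carton at (306,136) and the jar at (433,152). The scene view agrees.

```bash
cat > h.py <<'E'
from bench import ctrl
import cv2,numpy as np
def ray(n,uv,z,c=None):
    c=c or ctrl.get_calibration(n)
    p=cv2.undistortPoints(np.array(uv,float).reshape(-1,1,2),c['intrinsics'],c['D']).reshape(-1,2)
    d=np.c_[p,np.ones(len(p))]@c['R']; o=-c['R'].T@c['t']
    return o+d*((z-o[2])/d[:,2])[:,None]
def blobs(im,kind,box,amin=3):
    r,g,b=[im[:,:,i].astype(int) for i in range(3)]
    m={'red':(r>g+50)&(r>b+50),'green':(g>r+30)&(g>b+5),'black':(r+g+b<110)}[kind].astype(np.uint8)
    x0,y0,x1,y1=box; k=np.zeros_like(m);k[y0:y1,x0:x1]=m[y0:y1,x0:x1]
    n,_,st,ce=cv2.connectedComponentsWithStats(k)
    return [(ce[i].round(2),int(st[i,4]),st[i,2:4]) for i in range(1,n) if st[i,4]>=amin]
E
python3 - <<'E'
from h import *
im=cv2.imread('pics/top0.png')[:,:,::-1]
for k,b,z in (('green',(200,190,290,290),.054),('red',(230,195,280,250),.012),('red',(355,215,415,275),.078),('black',(355,215,415,275),.078)):
    for c,a,wh in blobs(im,k,b): print(k,c,a,wh,ray('top',c,z)[0].round(4))
a=cv2.resize(im[190:280,200:290],(400,400),interpolation=cv2.INTER_CUBIC);b=cv2.resize(im[200:290,340:430],(400,400),interpolation=cv2.INTER_CUBIC)
cv2.imwrite('pics/crop0.png',np.hstack([a,b])[:,:,::-1])
E
```

```text
green [251.65 221.89] 347 [21 21] [0.5069 0.2173 0.054 ]
green [212.89 223.2 ] 179 [15 15] [0.503  0.3064 0.054 ]
green [240.75 266.33] 189 [16 16] [0.4062 0.2404 0.054 ]
red [247.71 210.  ] 7 [3 3] [0.5369 0.2333 0.012 ]
red [258.91 234.64] 11 [3 4] [0.4792 0.2056 0.012 ]
red [368.  243.2] 10 [3 4] [ 0.4609 -0.0439  0.078 ]
red [402. 243.] 9 [3 3] [ 0.4618 -0.1192  0.078 ]
black [386.1  243.37] 199 [16 16] [ 0.4608 -0.0839  0.078 ]
```

View pics/crop0.png

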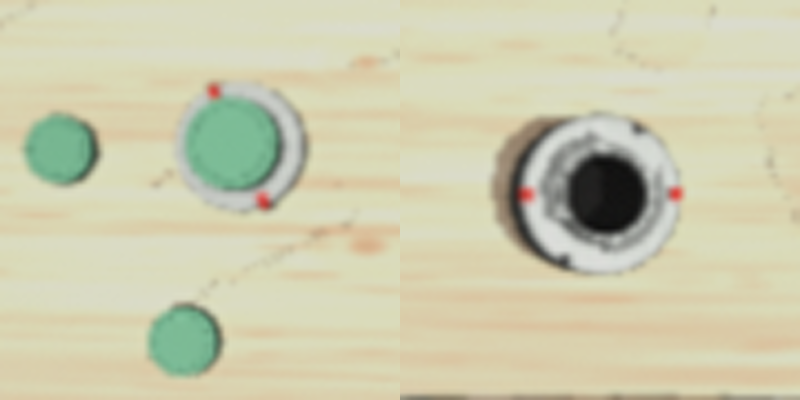

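The crop shows ridges at crop (213,91) and (263,201) on the left. On the right are the can's bars at (527,194) and (676,194) and its dots at (640,128) and (565,262). That gives:

| Item | Centre (m) | Axis |
|---|---|---|
| Sieve top | (0.508, 0.2195) | ridges ≈ 25.6° |
| Can | (0.461, -0.0815) | bars ≈ 90.7°, dots ≈ 150.7° |

I'll use tool x = 205.6° for the grasp, so joint 6 has room for the turn.

Request:
send_rows([
  {"slide": [3.4, -4.0, 0.2]},
  {"slide": [3.4, -4.0, 0.2]},
  {"slide": [3.4, -4.0, 0.2]},
  {"slide": [3.4, -4.0, 0.2]},
  {"slide": [3.4, -4.0, 0.2]},
  {"slide": [3.4, -4.0, 0.2]},
  {"slide": [3.4, -4.0, 0.2]},
  {"slide": [3.4, -4.0, 0.2]},
], gripper=0, newtons=40)

```text
schema error: expected keys slide, yaw
```

Request:
send_rows([
  {"slide": [3.4, -4.0, 0.2]},
  {"slide": [3.4, -4.0, 0.2]},
  {"slide": [3.4, -4.0, 0.2]},
  {"slide": [3.4, -4.0, 0.2]},
  {"slide": [3.4, -4.0, 0.2]},
  {"slide": [3.4, -4.0, 0.2]},
  {"slide": [3.4, -4.0, 0.2]},
  {"slide": [3.4, -4.0, 0.2]},
])

```text
schema error: expected keys slide, yaw
```

Request:
send_rows([
  {"yaw": -10.4},
  {"yaw": -10.4},
  {"yaw": -10.4},
  {"yaw": -10.4},
  {"yaw": -10.4},
  {"yaw": -10.4},
  {"yaw": -10.4},
  {"yaw": -10.4},
])

```text
schema error: expected keys slide, yaw
```

Request:
send_rows([
  {"yaw": -10.4},
  {"yaw": -10.4},
  {"yaw": -10.4},
  {"yaw": -10.4},
  {"yaw": -10.4},
  {"yaw": -10.4},
  {"yaw": -10.4},
  {"yaw": -10.4},
])

```text
schema error: expected keys slide, yaw
```

Request:
send_rows([
  {"yaw": -10.4},
  {"yaw": -10.4},
  {},
  {},
])

```text
schema error: expected keys slide, yaw
```

```bash
cat >> h.py <<'E'
def pose():
    s=ctrl.read_state();R=np.array(s['orientation']);p=np.array(s['ee_pos'])
    print('t %.2f'%s['t'],p.round(4),'xang %.2f'%np.degrees(np.arctan2(R[1,0],R[0,0])),'Rz',R[:,2].round(4),'F',np.round(s['force'],1),'open %.4f'%s['opening'],'gf %.1f'%s['grasp_force'],'j6 %.2f'%s['joint_pos'][5])
    return p,R
def go(tgt,ang,p,R):
    x=np.degrees(np.arctan2(R[1,0],R[0,0]));d=R.T@(np.array(tgt)-p)*100
    print('slide cm (before yaw)',d.round(2),'yaw',round(-((ang-x+180)%360-180),2))
E
python3 - <<'E'
from h import *
p,R=pose(); c=ctrl.get_calibration('wrist');im=ctrl.camera('wrist');cv2.imwrite('pics/w1.png',im[:,:,::-1])
np.savez('w1.npz',**c)
for k,z in (('green',.054),('red',.012)):
    for b in blobs(im,k,(0,0,640,400),15): print(k,*b,ray('wrist',b[0],z,c)[0].round(4))
E
```

```text
t 0.10 [ 0.1902 -0.5685  0.2303] xang 18.50 Rz [-4.0e-04  1.6e-03 -1.0e+00] F [ 0.1 -0.4  0.2] open 0.0853 gf 0.0 j6 -0.09
```

View pics/w1.png

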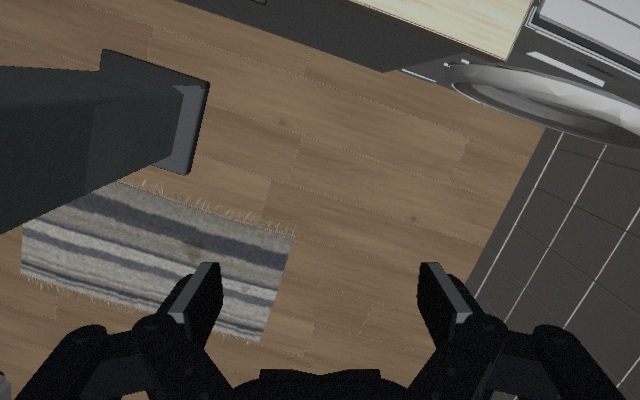

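The rows were refused because both keys are required, so the arm hasn't moved. The wrist view shows only floor, with the finger pads at about (205,290) and (435,290). I'm sending the rows again.

Request:
send_rows([
  {"slide": [3.4, -4.0, 0.2], "yaw": 0},
  {"slide": [3.4, -4.0, 0.2], "yaw": 0},
  {"slide": [3.4, -4.0, 0.2], "yaw": 0},
  {"slide": [3.4, -4.0, 0.2], "yaw": 0},
  {"slide": [3.4, -4.0, 0.2], "yaw": 0},
  {"slide": [3.4, -4.0, 0.2], "yaw": 0},
  {"slide": [3.4, -4.0, 0.2], "yaw": 0},
  {"slide": [3.4, -4.0, 0.2], "yaw": 0},
], gripper=0, newtons=40)

```text
t: 1.15
ee_pos: [0.347, -0.1776, 0.2151]
orientation: [[0.948, 0.317, 0.0], [0.317, -0.948, -0.0], [0.0, 0.0, -1.0]]
force: [0.6, 0.3, 0.4]
opening: 0.0856
grasp_force: 0.0
```

Request:
send_rows([
  {"slide": [3.4, -4.0, 0.2], "yaw": 0},
  {"slide": [3.4, -4.0, 0.2], "yaw": 0},
  {"slide": [3.4, -4.0, 0.2], "yaw": 0},
  {"slide": [3.4, -4.0, 0.2], "yaw": 0},
  {"slide": [3.4, -4.0, 0.2], "yaw": 0},
  {"slide": [3.4, -4.0, 0.2], "yaw": 0},
  {"slide": [3.4, -4.0, 0.2], "yaw": 0},
  {"slide": [3.4, -4.0, 0.2], "yaw": 0},
])

```text
t: 2.15
ee_pos: [0.5035, 0.2123, 0.199]
orientation: [[0.948, 0.317, -0.0], [0.317, -0.948, -0.0], [-0.0, 0.0, -1.0]]
force: [0.6, -0.9, 0.6]
opening: 0.0854
grasp_force: 0.0
```

Request:
send_rows([
  {"slide": [0, 0, 0], "yaw": -10.4},
  {"slide": [0, 0, 0], "yaw": -10.4},
  {"slide": [0, 0, 0], "yaw": -10.4},
  {"slide": [0, 0, 0], "yaw": -10.4},
  {"slide": [0, 0, 0], "yaw": -10.4},
  {"slide": [0, 0, 0], "yaw": -10.4},
  {"slide": [0, 0, 0], "yaw": -10.4},
  {"slide": [0, 0, 0], "yaw": -10.4},
])

```text
t: 3.15
ee_pos: [0.503, 0.2104, 0.1989]
orientation: [[-0.209, 0.978, -0.001], [0.978, 0.209, -0.0], [-0.0, -0.001, -1.0]]
force: [0.3, 0.3, 0.3]
opening: 0.0856
grasp_force: 0.0
```

Request:
send_rows([
  {"slide": [0, 0, 0], "yaw": -10.4},
  {"slide": [0, 0, 0], "yaw": -10.4},
  {"slide": [0, 0, 0], "yaw": -10.4},
  {"slide": [0, 0, 0], "yaw": -10.4},
  {"slide": [0, 0, 0], "yaw": -10.4},
  {"slide": [0, 0, 0], "yaw": -10.4},
  {"slide": [0, 0, 0], "yaw": -10.4},
  {"slide": [0, 0, 0], "yaw": -10.4},
])

```text
t: 4.15
ee_pos: [0.503, 0.2104, 0.1989]
orientation: [[-0.996, -0.091, -0.001], [-0.091, 0.996, -0.0], [0.001, -0.0, -1.0]]
force: [-0.2, -0.9, -1.0]
opening: 0.0849
grasp_force: 0.0
```

Request:
send_rows([
  {"slide": [0, 0, 0], "yaw": -10.4},
  {"slide": [0, 0, 0], "yaw": -10.4},
  {"slide": [0, 0, 0], "yaw": 0},
  {"slide": [0, 0, 0], "yaw": 0},
])

```text
t: 4.65
ee_pos: [0.5031, 0.2105, 0.1991]
orientation: [[-0.903, -0.43, -0.0], [-0.43, 0.903, -0.0], [0.0, 0.0, -1.0]]
force: [1.1, 0.4, -0.4]
opening: 0.0855
grasp_force: 0.0
```

```bash
python3 - <<'E'
from h import *
p,R=pose(); c=ctrl.get_calibration('wrist');im=ctrl.camera('wrist');cv2.imwrite('pics/w2.png',im[:,:,::-1])
for k,z in (('green',.054),('red',.012)):
    for b in blobs(im,k,(0,0,640,400),15): print(k,*b,ray('wrist',b[0],z,c)[0].round(4))
go([.508,.2195,.1],205.6,p,R)
E
```

```text
t 4.65 [0.5031 0.2105 0.1991] xang -154.54 Rz [-3.e-04 -1.e-04 -1.e+00] F [ 1.1  0.4 -0.4] open 0.0855 gf 0.0 j6 -1.71
green [401.58  96.58] 1220 [39 40] [0.4081 0.2389 0.054 ]
green [303.59 183.06] 104 [10 19] [0.5085 0.1973 0.054 ]
red [24.56  0.75] 16 [7 3] [ 0.4721 -0.0996  0.012 ]
red [324.5 152. ] 30 [6 5] [0.4826 0.2058 0.012 ]
slide cm (before yaw) [-0.83  0.61  9.91] yaw -0.14
```

View pics/w2.png

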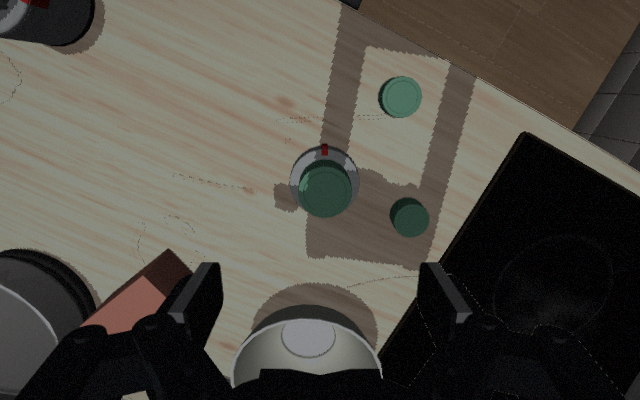

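The wrist view shows the sieve top ahead of the fingers: cap at about (325,190), near ridge at (324,152), with the small cap at (410,217) in shadow. I'll locate the cap with a looser mask.

```bash
python3 - <<'E'
from h import *
im=cv2.imread('pics/w2.png')[:,:,::-1].astype(int);c=ctrl.get_calibration('wrist')
m=((im[:,:,1]>im[:,:,0]*1.25+4)).astype(np.uint8);m=cv2.morphologyEx(m,cv2.MORPH_OPEN,np.ones((3,3)))
n,_,st,ce=cv2.connectedComponentsWithStats(m)
for i in range(1,n):
    if st[i,4]>300: print(st[i],ce[i])
# top rim: project of predicted model points for compare
def pr(X): return cv2.projectPoints(np.array(X,float),cv2.Rodrigues(c['R'])[0],c['t'],c['intrinsics'],c['D'])[0].reshape(-1,2).round(1)
t=np.linspace(0,2*np.pi,60)
for C in ((.508,.2195),(.510,.2185)):
  circ=lambda r,z:pr(np.c_[C[0]+r*np.cos(t),C[1]+r*np.sin(t),0*t+z])
  a=np.vstack([circ(.024,.054),circ(.024,.024)]);b=np.vstack([circ(.034,.024),circ(.034,0)])
  print(C,'cap bbox',a.min(0),a.max(0),'collar',b.min(0),b.max(0))
a=np.radians(205.6);print(pr([[.508+.036*np.cos(a),.2195+.036*np.sin(a),.012]]))
E
```

```text
[ 380   77   42   40 1350] [400.20740741  96.46      ]
[ 298  160   54   57 2344] [324.39462457 189.07039249]
[ 390  198   39   39 1071] [409.44817927 217.68814192]
(0.508, 0.2195) cap bbox [299.5 159.3] [354.  218.4] collar [290.8 144.8] [361.3 216.9]
(0.51, 0.2185) cap bbox [297.5 160.8] [351.9 219.8] collar [289.  146.1] [359.5 218.2]
[[325.9 144.6]]
```

Request:
send_rows([
  {"slide": [-0.9, 0.5, 0], "yaw": 0},
  {"slide": [0, 0, 3], "yaw": 0},
  {"slide": [0, 0, 3], "yaw": 0},
  {"slide": [0, 0, 3], "yaw": 0},
  {"slide": [0, 0, 3], "yaw": 0},
  {"slide": [0, 0, 2], "yaw": 0},
  {"slide": [0, 0, 1], "yaw": 0},
  {"slide": [0, 0, 0], "yaw": 0},
])

```text
t: 5.7
ee_pos: [0.5091, 0.219, 0.0491]
orientation: [[-0.901, -0.433, -0.001], [-0.433, 0.901, -0.0], [0.001, 0.0, -1.0]]
force: [0.4, -0.3, 0.9]
opening: 0.0857
grasp_force: 0.0
```

```bash
python3 - <<'E'
from h import *
p,R=pose(); c=ctrl.get_calibration('wrist');im=ctrl.camera('wrist');cv2.imwrite('pics/w3.png',im[:,:,::-1])
go([.509,.219,-.005],205.6,p,R)
E
```

```text
t 5.70 [0.5091 0.219  0.0491] xang -154.32 Rz [-7.e-04 -2.e-04 -1.e+00] F [ 0.4 -0.3  0.9] open 0.0857 gf 0.0 j6 -1.71
slide cm (before yaw) [0.   0.01 5.41] yaw 0.08
```

View pics/w3.png

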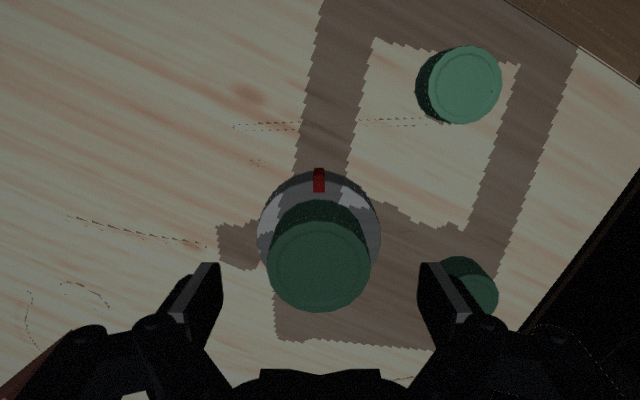

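Both the cap and the collar sit centred between the pads: cap at (319,265), pads at x≈220 and 420. The small cap at (470,290) clears the finger's back. I'll go down and grip.

Request:
send_rows([
  {"slide": [0, 0, 1.5], "yaw": 0},
  {"slide": [0, 0, 1.5], "yaw": 0},
  {"slide": [0, 0, 1], "yaw": 0},
  {"slide": [0, 0, 0.7], "yaw": 0},
  {"slide": [0, 0, 0.4], "yaw": 0},
  {"slide": [0, 0, 0.2], "yaw": 0},
  {"slide": [0, 0, 0], "yaw": 0},
])

```text
t: 6.62
ee_pos: [0.5093, 0.219, -0.0035]
orientation: [[-0.901, -0.434, 0.0], [-0.434, 0.901, 0.0], [-0.0, -0.0, -1.0]]
force: [-0.5, 0.5, 0.5]
opening: 0.0856
grasp_force: 0.0
```

Request:
send_rows([
  {"slide": [0, 0, 0], "yaw": 0},
  {"slide": [0, 0, 0], "yaw": 0},
  {"slide": [0, 0, 0], "yaw": 0},
  {"slide": [0, 0, 0], "yaw": 0},
  {"slide": [0, 0, 0], "yaw": 0},
  {"slide": [0, 0, 0], "yaw": 0},
  {"slide": [0, 0, 0], "yaw": 0},
  {"slide": [0, 0, 0], "yaw": 0},
], gripper=110, newtons=40)

```text
t: 7.62
ee_pos: [0.5096, 0.2191, -0.003]
orientation: [[-0.901, -0.434, 0.001], [-0.434, 0.901, 0.0], [-0.001, -0.0, -1.0]]
force: [-2.1, -0.4, 6.5]
opening: 0.067
grasp_force: 45.6
```

Request:
send_rows([
  {"slide": [0, 0, -0.5], "yaw": 0},
  {"slide": [0, 0, -1], "yaw": 0},
  {"slide": [0, 0, -2], "yaw": 0},
  {"slide": [0, 0, -3], "yaw": 0},
  {"slide": [0, 0, -3], "yaw": 0},
  {"slide": [0, 0, -3], "yaw": 0},
  {"slide": [0, 0, -1.5], "yaw": 0},
  {"slide": [0, 0, 0], "yaw": 0},
])

```text
t: 8.62
ee_pos: [0.5102, 0.2192, 0.1381]
orientation: [[-0.901, -0.434, 0.003], [-0.434, 0.901, 0.001], [-0.003, -0.0, -1.0]]
force: [-0.2, 0.1, -1.5]
opening: 0.067
grasp_force: 45.2
```

Request:
send_rows([
  {"slide": [0, 0, 0], "yaw": 6},
  {"slide": [0, 0, 0], "yaw": 8},
  {"slide": [0, 0, 0], "yaw": 8},
  {"slide": [0, 0, 0], "yaw": 8},
  {"slide": [0, 0, 0], "yaw": 8},
  {"slide": [0, 0, 0], "yaw": 8},
  {"slide": [0, 0, 0], "yaw": 6},
  {"slide": [0, 0, 0], "yaw": 3},
])

```text
t: 9.62
ee_pos: [0.5081, 0.2185, 0.1343]
orientation: [[-0.871, 0.492, -0.003], [0.492, 0.871, -0.001], [0.002, -0.002, -1.0]]
force: [-0.2, -0.5, -2.5]
opening: 0.0669
grasp_force: 45.2
```

```bash
python3 - <<'E'
from h import *
p,R=pose()
go([.461,-.0815,p[2]],150.7,p,R)
E
```

```text
t 9.62 [0.5081 0.2185 0.1343] xang 150.55 Rz [-2.9e-03 -9.0e-04 -1.0e+00] F [-0.2 -0.5 -2.5] open 0.0669 gf 45.2 j6 -0.74
slide cm (before yaw) [-10.65 -28.44   0.04] yaw -0.15
```

Request:
send_rows([
  {"slide": [-1.6, -2.2, 0], "yaw": 0},
  {"slide": [-2.6, -3.5, 0], "yaw": 0},
  {"slide": [-3, -4, 0], "yaw": 0},
  {"slide": [-3, -4.1, 0], "yaw": 0},
  {"slide": [-3, -4.1, 0], "yaw": 0},
  {"slide": [-3, -4.1, 0], "yaw": 0},
  {"slide": [-3, -4, 0], "yaw": 0},
  {"slide": [-1.7, -2.2, 0], "yaw": 0},
])

```text
t: 10.62
ee_pos: [0.5523, -0.1315, 0.1344]
orientation: [[-0.871, 0.491, -0.003], [0.491, 0.871, 0.0], [0.002, -0.001, -1.0]]
force: [0.8, 0.5, -1.9]
opening: 0.0672
grasp_force: 45.3
```

Request:
send_rows([
  {"slide": [0, 0, 0], "yaw": 0},
  {"slide": [0, 0, 0], "yaw": 0},
])

```text
t: 10.88
ee_pos: [0.5525, -0.1286, 0.1349]
orientation: [[-0.872, 0.49, -0.002], [0.49, 0.872, 0.001], [0.003, -0.0, -1.0]]
force: [-0.9, 0.9, -0.3]
opening: 0.067
grasp_force: 45.3
```

```bash
python3 - <<'E'
from h import *
p,R=pose(); c=ctrl.get_calibration('wrist');im=ctrl.camera('wrist');cv2.imwrite('pics/w4.png',im[:,:,::-1])
for k,z in (('red',.078),('black',.078)):
    for b in blobs(im,k,(0,0,640,300),15): print(k,*b,ray('wrist',b[0],z,c)[0].round(4))
tp=ctrl.camera('top');sc=ctrl.camera('scene');cv2.imwrite('pics/t4.png',tp[:,:,::-1]);cv2.imwrite('pics/s4.png',sc[:,:,::-1])
np.savez('w4.npz',**c)
E
```

```text
t 10.88 [ 0.5525 -0.1286  0.1349] xang 150.68 Rz [-0.0023  0.0012 -1.    ] F [-0.9  0.9 -0.3] open 0.0670 gf 45.3 j6 -1.38
red [374.12   8.98] 155 [15 17] [ 0.4619 -0.0449  0.078 ]
red [255.99  81.43] 136 [15 16] [ 0.4624 -0.1189  0.078 ]
red [319.77 210.57] 61 [14  6] [ 0.5463 -0.1254  0.078 ]
red [319.57 224.49] 222 [16 14] [ 0.5543 -0.13    0.078 ]
black [312.73  40.96] 5752 [84 86] [ 0.4598 -0.0811  0.078 ]
black [314.28 116.15] 95 [16 10] [ 0.4949 -0.1001  0.078 ]
black [617.46 231.04] 5467 [ 55 135] [0.6561 0.0395 0.078 ]
black [322.68 214.06] 1473 [129  47] [ 0.5492 -0.1249  0.078 ]
black [255.15 238.04] 27 [ 9 13] [ 0.5423 -0.1704  0.078 ]
black [316.85 271.08] 4817 [130  59] [ 0.5823 -0.1478  0.078 ]
black [389.52 245.41] 27 [ 9 13] [ 0.589 -0.098  0.078]
black [228.74 281.6 ] 557 [29 44] [ 0.5604 -0.2033  0.078 ]
black [420.24 282.61] 1003 [53 44] [ 0.6242 -0.0918  0.078 ]
black [207.35 283.57] 465 [37 38] [ 0.5547 -0.2169  0.078 ]
black [537.34 292.84] 1038 [97 16] [ 0.6733 -0.0237  0.078 ]
```

View pics/w4.png

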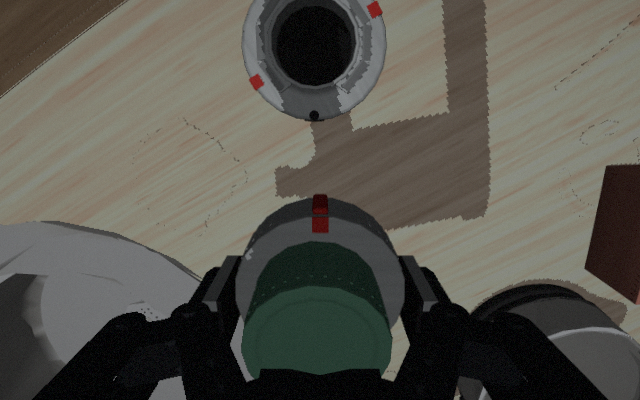

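The wrist view shows bars at (374,9) and (256,81), the near dot at (314,116), and the held top's near ridge at (320,194..231). I'll check how well the held top is centred in the tool.

```bash
python3 - <<'E'
from h import *
p,R=pose();c=dict(np.load('w4.npz'))
pr=lambda X:cv2.projectPoints(np.array(X,float),cv2.Rodrigues(c['R'])[0],c['t'],c['intrinsics'],c['D'])[0].reshape(-1,2).round(1)
for e in (-.002,0,.002):
  print(e,*[pr([p+R@[r+e,0,-h-.003]])[0] for r,h in ((.036,0),(.036,.024),(.034,.024),(.024,.024),(.024,.054),(-.024,.054))])
im=cv2.imread('pics/w4.png');print([(y,*im[y,320][::-1]) for y in range(188,250,3)])
go([.462,-.0818,p[2]],150.4,p,R)
E
```

```text
t 11.03 [ 0.5531 -0.1282  0.1358] xang 150.77 Rz [-8.e-04  4.e-04 -1.e+00] F [ 1.1  0.1 -1.3] open 0.0667 gf 45.3 j6 -1.38
-0.002 [321.9 199.8] [322.3 220.4] [322.3 225.5] [322.3 250.5] [323.1 297.2] [323.  418.1]
0 [321.9 195.3] [322.3 215.1] [322.3 220.4] [322.3 245.6] [323.2 291.2] [323.  413.8]
0.002 [321.9 190.8] [322.3 209.9] [322.3 215.1] [322.3 240.7] [323.2 285.1] [323.  409.5]
[(188, np.uint8(95), np.uint8(86), np.uint8(79)), (191, np.uint8(97), np.uint8(91), np.uint8(81)), (194, np.uint8(56), np.uint8(35), np.uint8(29)), (197, np.uint8(39), np.uint8(2), np.uint8(5)), (200, np.uint8(36), np.uint8(10), np.uint8(6)), (203, np.uint8(39), np.uint8(5), np.uint8(5)), (206, np.uint8(41), np.uint8(4), np.uint8(7)), (209, np.uint8(67), np.uint8(8), np.uint8(5)), (212, np.uint8(72), np.uint8(11), np.uint8(12)), (215, np.uint8(36), np.uint8(35), np.uint8(35)), (218, np.uint8(76), np.uint8(15), np.uint8(11)), (221, np.uint8(75), np.uint8(15), np.uint8(13)), (224, np.uint8(77), np.uint8(19), np.uint8(18)), (227, np.uint8(76), np.uint8(16), np.uint8(14)), (230, np.uint8(78), np.uint8(14), np.uint8(16)), (233, np.uint8(68), np.uint8(54), np.uint8(54)), (236, np.uint8(69), np.uint8(71), np.uint8(70)), (239, np.uint8(70), np.uint8(71), np.uint8(73)), (242, np.uint8(30), np.uint8(39), np.uint8(37)), (245, np.uint8(23), np.uint8(35), np.uint8(29)), (248, np.uint8(14), np.uint8(28), np.uint8(22))]
slide cm (before yaw) [ 1.021e+01 -4.000e-01  1.000e-02] yaw 0.37
```

Request:
send_rows([
  {"slide": [1, 0, 0], "yaw": 0},
  {"slide": [2, -0.1, 0], "yaw": 0},
  {"slide": [2.1, -0.1, 0], "yaw": 0},
  {"slide": [2, -0.1, 0], "yaw": 0},
  {"slide": [2, -0.1, 0], "yaw": 0},
  {"slide": [1, 0, 0], "yaw": 0},
  {"slide": [0, 0, 0], "yaw": 0},
  {"slide": [0, 0, 0], "yaw": 0},
])

```text
t: 12.02
ee_pos: [0.4639, -0.0835, 0.1366]
orientation: [[-0.872, 0.489, 0.001], [0.489, 0.872, -0.0], [-0.001, 0.0, -1.0]]
force: [-0.4, 0.4, -2.3]
opening: 0.0667
grasp_force: 45.3
```

```bash
python3 - <<'E'
from h import *
p,R=pose();q=[pose()[0]]
go([.462,-.0818,.075],150.6,p,R)
sc=ctrl.camera('scene');w=ctrl.camera('wrist')
a=cv2.resize(sc[160:260,340:440],(400,400),interpolation=cv2.INTER_CUBIC);b=w[:,120:520]
cv2.imwrite('pics/c5.png',np.hstack([a,b])[:,:,::-1])
pose()
E
```

```text
t 12.03 [ 0.4639 -0.0835  0.1366] xang 150.70 Rz [ 8.e-04 -3.e-04 -1.e+00] F [-0.4  0.4 -2.3] open 0.0667 gf 45.3 j6 -1.35
t 12.03 [ 0.4639 -0.0835  0.1366] xang 150.70 Rz [ 8.e-04 -3.e-04 -1.e+00] F [-0.4  0.4 -2.3] open 0.0667 gf 45.3 j6 -1.35
slide cm (before yaw) [0.25 0.05 6.16] yaw 0.1
t 12.12 [ 0.4638 -0.0836  0.1364] xang 150.68 Rz [ 3.e-04 -1.e-04 -1.e+00] F [-0.3 -0.  -1.6] open 0.0669 gf 45.3 j6 -1.35
```

View pics/c5.png

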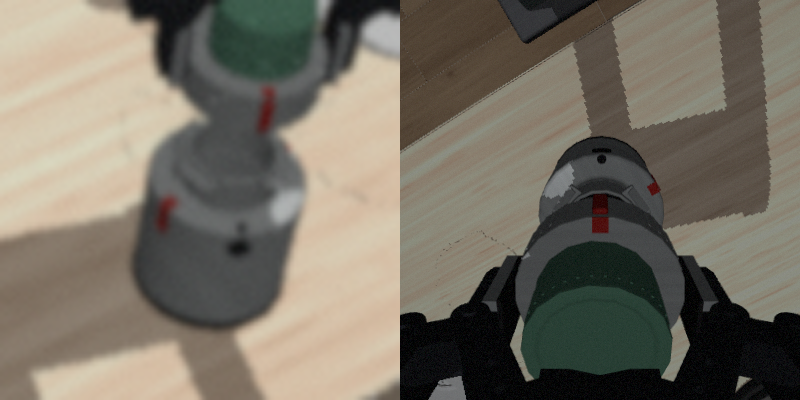

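The ridge (600,215) lines up with the far black dot (601,158). I'll shift 2 mm and lower gently, watching the force.

Request:
send_rows([
  {"slide": [0.2, 0, 0.5], "yaw": 0},
  {"slide": [0, 0, 1], "yaw": 0},
  {"slide": [0, 0, 1], "yaw": 0},
  {"slide": [0, 0, 0.7], "yaw": 0},
  {"slide": [0, 0, 0.4], "yaw": 0},
  {"slide": [0, 0, 0.2], "yaw": 0},
  {"slide": [0, 0, 0], "yaw": 0},
  {"slide": [0, 0, 0], "yaw": 0},
])

```text
t: 13.12
ee_pos: [0.4619, -0.0825, 0.0987]
orientation: [[-0.872, 0.489, 0.001], [0.489, 0.872, -0.0], [-0.001, 0.0, -1.0]]
force: [1.1, -0.7, -0.9]
opening: 0.0674
grasp_force: 45.3
```

Request:
send_rows([
  {"slide": [0, 0, 0.3], "yaw": 0},
  {"slide": [0, 0, 0.3], "yaw": 0},
  {"slide": [0, 0, 0.3], "yaw": 0},
  {"slide": [0, 0, 0.3], "yaw": 0},
  {"slide": [0, 0, 0], "yaw": 0},
])

```text
t: 13.75
ee_pos: [0.4615, -0.0823, 0.086]
orientation: [[-0.872, 0.489, -0.0], [0.489, 0.872, 0.0], [0.0, -0.0, -1.0]]
force: [1.2, -1.0, -1.7]
opening: 0.0671
grasp_force: 45.3
```

```bash
python3 - <<'E'
from h import *
p,R=pose();go([.462,-.0818,.075],150.6,p,R)
E
```

```text
t 13.75 [ 0.4615 -0.0823  0.086 ] xang 150.70 Rz [-4.e-04  1.e-04 -1.e+00] F [ 1.2 -1.  -1.7] open 0.0671 gf 45.3 j6 -1.35
slide cm (before yaw) [-0.02  0.07  1.1 ] yaw 0.1
```

Request:
send_rows([
  {"slide": [0, 0, 0.3], "yaw": 0},
  {"slide": [0, 0, 0.3], "yaw": 0},
  {"slide": [0, 0, 0.2], "yaw": 0},
  {"slide": [0, 0, 0], "yaw": 0},
])

```text
t: 14.25
ee_pos: [0.4616, -0.0823, 0.0781]
orientation: [[-0.872, 0.489, -0.0], [0.489, 0.872, 0.0], [0.0, 0.0, -1.0]]
force: [0.4, -0.2, -1.7]
opening: 0.0671
grasp_force: 45.3
```

Request:
send_rows([
  {"slide": [0, 0, 0.1], "yaw": 0},
  {"slide": [0, 0, 0.1], "yaw": 0},
  {"slide": [0, 0, 0.1], "yaw": 0},
  {"slide": [0, 0, 0], "yaw": 0},
])

```text
t: 14.75
ee_pos: [0.4616, -0.0823, 0.0752]
orientation: [[-0.872, 0.489, -0.0], [0.489, 0.872, 0.0], [0.0, -0.0, -1.0]]
force: [0.3, -0.4, -1.3]
opening: 0.067
grasp_force: 45.3
```

Request:
send_rows([
  {"slide": [0, 0, 0.05], "yaw": 0},
  {"slide": [0, 0, 0.05], "yaw": 0},
  {"slide": [0, 0, 0], "yaw": 0},
])

```text
t: 15.12
ee_pos: [0.4617, -0.0824, 0.075]
orientation: [[-0.872, 0.489, 0.0], [0.489, 0.872, -0.0], [-0.0, -0.0, -1.0]]
force: [-4.0, 0.9, 5.9]
opening: 0.0672
grasp_force: 46.4
```

It seated at the expected height: TCP at 0.075 with about 7 N. I'll ease off 0.5 mm and turn it clockwise.

Request:
send_rows([
  {"slide": [0, 0, -0.05], "yaw": 0},
  {"slide": [0, 0, 0], "yaw": 2},
  {"slide": [0, 0, 0], "yaw": 4},
  {"slide": [0, 0, 0], "yaw": 4},
  {"slide": [0, 0, 0], "yaw": 5},
  {"slide": [0, 0, 0], "yaw": 5},
  {"slide": [0, 0, 0], "yaw": 5},
  {"slide": [0, 0, 0], "yaw": 5},
])

```text
t: 16.12
ee_pos: [0.462, -0.0825, 0.0751]
orientation: [[-0.507, 0.862, 0.001], [0.862, 0.507, -0.0], [-0.001, 0.001, -1.0]]
force: [0.7, 0.4, 2.0]
opening: 0.0675
grasp_force: 45.7
```

Request:
send_rows([
  {"slide": [0, 0, 0], "yaw": 5},
  {"slide": [0, 0, 0], "yaw": 5},
  {"slide": [0, 0, 0], "yaw": 5},
  {"slide": [0, 0, 0], "yaw": 5},
  {"slide": [0, 0, 0], "yaw": 5},
  {"slide": [0, 0, 0], "yaw": 4},
  {"slide": [0, 0, 0], "yaw": 1},
  {"slide": [0, 0, 0], "yaw": 0},
])

```text
t: 17.12
ee_pos: [0.462, -0.0825, 0.0751]
orientation: [[-0.013, 1.0, 0.001], [1.0, 0.013, -0.0], [-0.0, 0.001, -1.0]]
force: [0.5, -1.0, 3.0]
opening: 0.0669
grasp_force: 45.8
```

```bash
python3 - <<'E'
from h import *
pose();print(np.round(ctrl.read_state()['ft_torque'],2))
sc=ctrl.camera('scene');w=ctrl.camera('wrist')
a=cv2.resize(sc[160:260,340:440],(400,400),interpolation=cv2.INTER_CUBIC);b=w[:,120:520]
cv2.imwrite('pics/c6.png',np.hstack([a,b])[:,:,::-1])
for z in blobs(w,'red',(0,0,640,400),15): print(z)
E
```

```text
t 17.12 [ 0.462  -0.0825  0.0751] xang 90.72 Rz [ 8.e-04 -2.e-04 -1.e+00] F [ 0.5 -1.   3. ] open 0.0669 gf 45.8 j6 -0.30
[-0.02 -0.05 -0.12]
(array([320.79, 189.6 ]), 148, array([16, 12], dtype=int32))
(array([319.73, 210.56]), 78, array([15,  6], dtype=int32))
(array([319.48, 224.6 ]), 227, array([16, 15], dtype=int32))
```

View pics/c6.png

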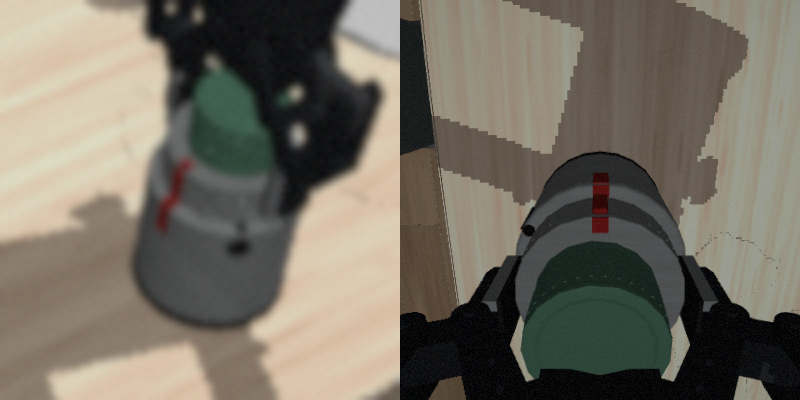

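The ridge and bar line up at (600,180–230) in the wrist crop, and in the scene crop too, so it's locked. I'll release, rise 2.9 cm, and grip the cap lightly.

Request:
send_rows([
  {"slide": [0, 0, 0], "yaw": 0},
  {"slide": [0, 0, 0], "yaw": 0},
  {"slide": [0, 0, 0], "yaw": 0},
  {"slide": [0, 0, 0], "yaw": 0},
  {"slide": [0, 0, 0], "yaw": 0},
  {"slide": [0, 0, 0], "yaw": 0},
], gripper=0)

```text
t: 17.98
ee_pos: [0.4616, -0.0824, 0.0748]
orientation: [[-0.012, 1.0, 0.0], [1.0, 0.012, -0.0], [-0.0, 0.0, -1.0]]
force: [-0.3, 1.2, 0.4]
opening: 0.0854
grasp_force: 0.0
```

Request:
send_rows([
  {"slide": [0, 0, -0.3], "yaw": 0},
  {"slide": [0, 0, -0.6], "yaw": 0},
  {"slide": [0, 0, -0.8], "yaw": 0},
  {"slide": [0, 0, -0.7], "yaw": 0},
  {"slide": [0, 0, -0.4], "yaw": 0},
  {"slide": [0, 0, -0.1], "yaw": 0},
  {"slide": [0, 0, 0], "yaw": 0},
])

```text
t: 18.85
ee_pos: [0.4616, -0.0824, 0.1037]
orientation: [[-0.012, 1.0, -0.0], [1.0, 0.012, 0.0], [0.0, -0.0, -1.0]]
force: [-0.3, 0.2, 0.1]
opening: 0.0855
grasp_force: 0.0
```

Request:
send_rows([
  {"slide": [0, 0, 0], "yaw": 0},
  {"slide": [0, 0, 0], "yaw": 0},
  {"slide": [0, 0, 0], "yaw": 0},
  {"slide": [0, 0, 0], "yaw": 0},
  {"slide": [0, 0, 0], "yaw": 0},
  {"slide": [0, 0, 0], "yaw": 0},
  {"slide": [0, 0, 0], "yaw": 0},
  {"slide": [0, 0, 0], "yaw": 0},
], gripper=160, newtons=25)

```text
t: 19.85
ee_pos: [0.4616, -0.0824, 0.1038]
orientation: [[-0.012, 1.0, 0.0], [1.0, 0.012, -0.0], [-0.0, 0.0, -1.0]]
force: [0.5, 0.3, 0.1]
opening: 0.0478
grasp_force: 25.8
```

```bash
python3 - <<'E'
from h import *
pose()
E
```

```text
t 19.85 [ 0.4616 -0.0824  0.1038] xang 90.69 Rz [ 0. -0. -1.] F [0.5 0.3 0.1] open 0.0478 gf 25.8 j6 -0.30
```

Gripped at 47.8 mm, which matches the cap, with no vertical load. Lifting 10 cm.

Request:
send_rows([
  {"slide": [0, 0, -0.5], "yaw": 0},
  {"slide": [0, 0, -1], "yaw": 0},
  {"slide": [0, 0, -1.5], "yaw": 0},
  {"slide": [0, 0, -2], "yaw": 0},
  {"slide": [0, 0, -2], "yaw": 0},
  {"slide": [0, 0, -1.5], "yaw": 0},
  {"slide": [0, 0, -1], "yaw": 0},
  {"slide": [0, 0, -0.5], "yaw": 0},
])

```text
t: 20.85
ee_pos: [0.4618, -0.0824, 0.2044]
orientation: [[-0.012, 1.0, 0.001], [1.0, 0.012, -0.0], [-0.0, 0.001, -1.0]]
force: [0.5, 0.1, -0.6]
opening: 0.0476
grasp_force: 25.8
```

Request:
send_rows([
  {"slide": [0, 0, 0], "yaw": 0},
  {"slide": [0, 0, 0], "yaw": 0},
  {"slide": [0, 0, 0], "yaw": 0},
  {"slide": [0, 0, 0], "yaw": 0},
])

```text
t: 21.35
ee_pos: [0.4614, -0.0823, 0.2034]
orientation: [[-0.012, 1.0, -0.001], [1.0, 0.012, 0.0], [0.0, -0.001, -1.0]]
force: [0.2, 0.6, -0.5]
opening: 0.0476
grasp_force: 25.8
```

```bash
python3 - <<'E'
from h import *
pose()
sc=ctrl.camera('scene');w=ctrl.camera('wrist')
a=cv2.resize(sc[110:250,320:460],(400,400),interpolation=cv2.INTER_CUBIC);b=w[:,120:520]
cv2.imwrite('pics/c7.png',np.hstack([a,b])[:,:,::-1])
E
```

```text
t 21.35 [ 0.4614 -0.0823  0.2034] xang 90.69 Rz [-6.e-04  2.e-04 -1.e+00] F [ 0.2  0.6 -0.5] open 0.0476 gf 25.8 j6 -0.30
```

View pics/c7.png

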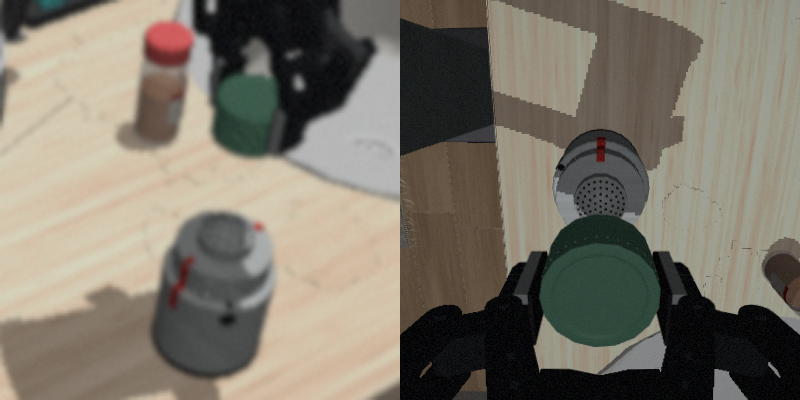

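The cap is held upright at about z = 0.20. The sieve at (225,235) is bare, and the ridge and bar line up at (180,280). Handing in.

```bash
python3 -c "
from bench import ctrl
print(ctrl.hand_in())"
```

```text
the job is handed in; nothing more can be done
None
```

I handed the job in at about 21 s of the 58 s allowed: the sieve top is locked on the standing can with its ridges at the red bars, and the gripper holds the dust cap upright about 10 cm above the collar; the hand-in returned no verdict.

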